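Peel the top tray off the clamped stack

ROBOT

A 7-joint arm with a two-finger parallel gripper is mounted at the origin on a cart in front of the work surface, level with it; the furniture and walls round the work are solid. World frame = base frame: x ahead of the robot, y to its left, z up, the work surface at z = 0. Lengths are in m, angles in rad, forces in N, time in s.
With the tool pointing down it reaches from about 0.425 to 0.875 m from the base axis. Payload 8.4 kg.
Tool frame: the origin (TCP) lies on the centre line of the jaws, within the pads' length; the fingertips stand 11 mm ahead of it and the grasp point (between the pads) lies 8 mm behind it (nose_length is the distance from the TCP to the fingertips, in m); z points along the fingers, y is the line along which they close (so a half turn about z gives the same grasp; the last joint's range is limited). The gripper opens to 85 mm and grips with 20 to 120 N. Pads are 22 mm wide; open, the fingers measure 114 mm over their backs; the gripper's body (76 mm by 85 mm) begins 54 mm behind the grasp point. The pads swing forward as they close: fully open they stand 13 mm farther back than shut.
Start: joints at [-1.333, 0.333, 0.04, 1.465, -0.013, 1.343, -0.059], TCP at [0.215, 0.613, 0.242] pointing down, gripper open.
Joint ranges: [-2.58, 2.58], [-0.38, 2.09], [-1.3, 1.39], [0.25, 2.4], [-1.5, 4.64], [0.08, 2.09], [-2.65, 2.65]. Speed limits (rad/s): [2.22, 2.22, 2.79, 2.79, 3.14, 3.14, 3.14].

INTERFACE

Orientations are given as a unit quaternion [w, x, y, z].
In Python, from bench import observe, get_image, camera_info, close_job, nose_length gives the robot as it stands. The module is installed in compiled form; this text tells all that it offers.
- The arm moves only by the tool arm_command, never from a script. Its arguments are lists of equal length, an entry for each row: "gripper": the closure in counts, from 0 (fully open) to 255 (shut); "linear": the shift along the tool's x, y, z in m, a list of three; "twist": the turn about the tool's z in degrees. A call has 1 to 12 rows; each row is the pose to reach, as a shift and turn from the pose commanded when the call began, along the tool's axes at that moment; what a row does not reach only later rows make up. A row lasts 1/10 s, in which the tool goes at most 50 mm and 8.59 degrees, less where a joint would pass 70% of its speed; a pose out of reach is approached as far as the arm can. A call with a gripper value outside its range is refused whole. The fingers move at their own pace and stop on an object; the grip force is fixed at half the most. Time passes only in rows, so rows that repeat a pose let the fingers close. It gives the time, the measured TCP pose, the force, the opening and the grip force at its end, in the units of the state.
- observe(): the state, without advancing time (a new reading comes with each control period).
- get_image(name): name is "scene" or "side" or "wrist"; returns (picture, depth): 384x512x3 uint8, red, green, blue; 384x512 float32, m along the optical axis (not along the pixel's ray), 0 where there is no reading.
- camera_info(name): a dict with "camera_matrix" (3x3 intrinsics, pixels), "R" (3x3) and "t" (3): a world point X has camera coordinates R X + t. Camera axes: x right, y down, z forward; pixel columns grow to the right and rows downward; lengths in m; the calibration is good to about 2 mm. A picture is of the moment at which its call begins: read the wrist's pose just before it. camera_info takes no time and is no camera call; for the wrist camera it gives the pose at the moment of the call.
- close_job(): hands the job in; it is judged then, once.
The state is a dict: "t": time; "joints": joint angles; "qd": joint speeds; "joint_efforts": joint torques, N m; "eef_pos": TCP position; "tcp_rot": TCP orientation; "force": force on the tool from outside, world axes, zero at the start; "torque": the same for the moment, N m; "gripper_width": finger opening in m; "grip_force": force on a finger pad.
Only numpy, scipy, OpenCV 4.12 (cv2) and the standard library are available. Lean on these libraries where they do the work, as an engineer would, in place of code of your own. Each camera call takes 0.05 s, during which the arm holds its last target. There are 200 camera calls.

TASK

Swing the toggle clamp on the nest open, past its centre; then peel the sticking top tray off the loaded lower tray by lifting its lug corner first, far edge last, so that the lower tray stays put in the nest. Finish while still holding the top tray up for inspection, right way up and about level, still, a good 10 cm clear above the lower tray; never put it down or let go, and leave everything else where it is.

Things in the scene. Friction and masses are not known exactly. Their poses are not given: they have to be found in the camera images.
- fixture: Fixed check nest: dark steel base plate 190 (x) x 215 (y) x 10 mm with low locating blocks round the lower tray. Origin at mat height under the centre of the tray stack; x points away from the robot, y to the side with the clamp; the plate reaches from y = -80 to +135 mm. Above this origin: lower tray 10 to 42 mm high, top tray's rim 42 to 46 mm high.
- clamp (a joint): Toggle clamp: hold-down arm (along the fixture's -y, pad over the top tray's rim) and upright handle are one bell crank on a hinge along the fixture's x. 0 rad = closed, arm level, handle upright; 1.5 = fully open, arm upright, handle level towards +y. Its weight holds it closed (about 0.06 N m) up to the centre near 0.8 rad; beyond that it falls open and stays.
- clamp_pivot (a point): Hinge of the clamp, at fixture (0, 105, 62) mm. The arm reaches 60 mm from it and is 10 mm thick; two bracket cheeks beside it end 10 mm above it.
- clamp_handle (a point): Near the top end of the clamp handle, 94 mm from the pivot along the handle: round bar, black rubber 15 mm thick over the outer 60 mm, bare steel 10 mm below. Closed, it stands upright with the space above the trays free beside it; pushed to the fixture's +y with 1 to 3 N, 30 mm or more above the pivot, it opens the clamp.
- lower_tray: Loaded lower tray, loose in the nest, 0.8 to 1 kg: aluminium open box 150 (x) x 120 (y) x 32 mm, walls 4 mm, round steel parts fixed in it. Origin under its centre, axes as the fixture's. It has two catches over its far edge and a spring nub on each side.
- catches (a point): Midway between the two inverted-L catches of the lower tray, on the underside of their overhang: lower tray (80, 0, 38.5) mm. They stand at y = +-35 mm, 18 mm wide, tops 43.5 mm above the tray's underside, and overlap the top tray's tongues by 7 mm with 2.5 mm of play above these; their posts stand 2 mm behind the tongues.
- nubs (a point): Midway between the two spring nubs that snap over the top tray's long sides, at lower tray (-40, 0, 39) mm; the nubs lie at y = +-63 mm in small steel housings (y 67 to 80 mm, 16 mm long, tops 46 mm above the tray's underside). Each holds the rim down with about 1 N and then lets it pass.
- top_tray: Empty aluminium top tray, loose, 0.10 to 0.17 kg: rim 150 (x) x 120 (y) x 4 mm; bowl 134 x 104 mm reaching 10 mm below the rim into the lower tray, 4 mm of play all round. Origin at the centre of the rim's underside, axes as the fixture's, z up. Two tongues at its far (+x) edge sit under the lower tray's catches: lifted level as a whole it takes the lower tray along.
- lug (a point): Grip lug of the top tray at its near right corner (-x, -y): upright block 26 (x) x 12 (y) mm, from 4 to 33 mm above the rim's underside. This point lies in it at top tray (-85, -47, 20) mm. Pinch it from above across its 12 mm, fingers on its +y and -y sides (both clear, the rim is 4 mm high there).
- far_edge (a point): Underside of the top tray's far edge at the tongues' ends: top tray (83, 0, 0) mm. Tipped about the line along y through this point, the near corner up by 15 to 20 degrees, the tray draws out of the catches towards -x (10 to 20 mm) and comes free.
- block_battery: Bystander: 9 V block battery, 51x27x18 mm, lying on the base plate near the clamp
- bolt_2: Bystander: steel hexagon bolt, 15x30x13 mm, lying on the base plate near the clamp
- flux_tin: Bystander: round flat tin, 54 mm across, 20 mm high, on the mat
- solder_spool: Bystander: standing spool of solder wire, 49 mm across, 50 mm high, on the mat
- circuit_board: Bystander: small populated circuit board, 44x62x13 mm, on the mat

How it is judged:
By the outcome, as a careful person would: the job done as asked, in the order asked, and still so for the second after the job is handed in, while the arm keeps its last pose, push and grip.
It also fails if it takes over 48 s, if anything falls off the work surface, if the arm or the gripper's body presses on something with over 40 N, if the wrist force passes 120 N, or if a joint passes its speed limit or range.

## Working session

There is one attempt and no reset: what is moved stays moved. The work goes in short steps, Python scripts to look and compute and a tool call to move; the robot and the scene stay as the last step left them, time stands still between calls to the robot, and variables do not carry over. Pictures are saved under pics/ and viewed, at most 10 in all, crops included, and the job is handed in when it is done.

Besides the shell and the picture viewer there is one more tool, called after "Call:" by a JSON object that holds its "name" and its "arguments". arm_command: Moves the arm, as the interface text tells. Its arguments: {"type":"object","properties":{"gripper":{"type":"array"},"linear":{"type":"array"},"twist":{"type":"array"}},"required":["gripper","linear","twist"]}

```bash
mkdir -p pics; cat > h.py <<'E'
import numpy as np, cv2
from bench import *
def grab(n,tag):
    ci=camera_info(n); im,d=get_image(n)
    np.savez(f'pics/{tag}.npz',im=im,d=d,K=ci['camera_matrix'],R=ci['R'],t=ci['t'])
    cv2.imwrite(f'pics/{tag}.png',im[:,:,::-1])
    return im,d,ci
def load(tag): return np.load(f'pics/{tag}.npz')
def pts(D):
    K,R,t,d=D['K'],D['R'],D['t'],D['d']
    v,u=np.mgrid[:d.shape[0],:d.shape[1]]
    c=np.stack([(u-K[0,2])/K[0,0]*d,(v-K[1,2])/K[1,1]*d,d],-1)
    w=(c-t)@R
    w[d==0]=np.nan
    return w
E
python3 - <<'E'
from h import *
print(observe(),nose_length)
ims=[grab(n,n+'0')[0] for n in('scene','side')]
cv2.imwrite('pics/both.png',cv2.resize(np.vstack(ims)[:,:,::-1],None,fx=.78,fy=.78))
for n in('scene','side'): print(camera_info(n))
E
```

```text
{'t': 0.0, 'joints': array([-1.33316185,  0.33389745,  0.03989671,  1.46626684, -0.01340685,
        1.34330167, -0.05852239]), 'qd': array([ 0.00041103, -0.00037938,  0.0019111 ,  0.00181978,  0.00143223,
       -0.00134519, -0.00087492]), 'joint_efforts': array([ 5.95768379e-04, -6.58562994e+01,  1.36583783e+00, -4.05544639e+01,
        1.68538961e-02,  1.29070212e-02,  2.79283178e-06]), 'eef_pos': array([0.21471834, 0.61304854, 0.24143243]), 'tcp_rot': array([-8.03737423e-05,  1.67653073e-01,  9.85845729e-01, -7.99492279e-04]), 'force': array([-0.25606081, -0.00156696,  0.21094161]), 'torque': array([-0.01510846,  0.01739776,  0.00126525]), 'grip_force': 0.0, 'gripper_width': 0.08567842108326972} 0.011
{'camera_matrix': array([[424.39110639,   0.        , 262.25552146],
       [  0.        , 424.39110639, 187.99924978],
       [  0.        ,   0.        ,   1.        ]]), 'R': array([[ 0.6164515 , -0.78723768,  0.01563278],
       [-0.52827857, -0.42823106, -0.73317113],
       [ 0.58387438,  0.44370599, -0.67986448]]), 't': array([-0.26125174,  0.45002244,  0.73951554])}
{'camera_matrix': array([[473.47201463,   0.        , 260.12013411],
       [  0.        , 473.47201463, 190.84667537],
       [  0.        ,   0.        ,   1.        ]]), 'R': array([[-0.98700634, -0.16021826, -0.01218984],
       [-0.07064188,  0.50081527, -0.86266668],
       [ 0.14431981, -0.85059637, -0.50562596]]), 't': array([0.57165079, 0.08845899, 1.21593542])}
```

View pics/scene0.png

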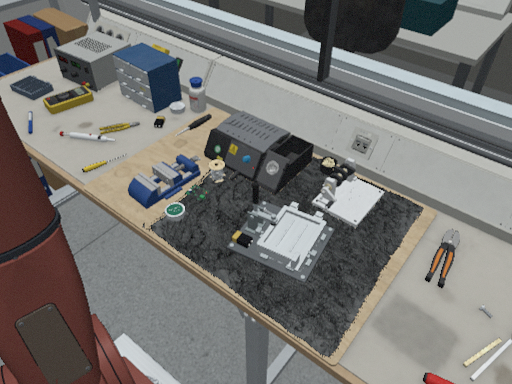

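View pics/side0.png

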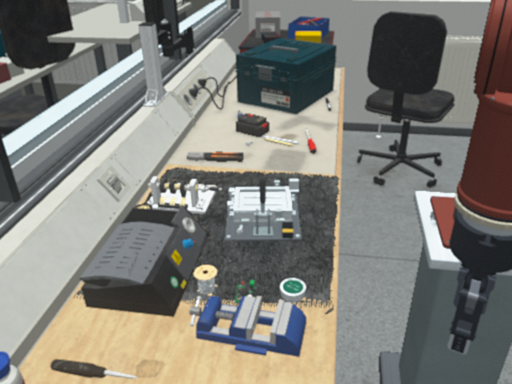

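The scene view shows the nest around (285,240), with the handle at (255,193) and the battery at (241,240). In the side view the plate spans (225–300, 180–240), the handle is at (263,190), and the clamp is on the near side, towards world +y.

```bash
python3 - <<'E'
from h import *
for n,box in(('scene0',(180,300,215,345)),('side0',(165,250,215,310))):
    D=load(n); P=pts(D); r0,r1,c0,c1=box
    Q=P[r0:r1,c0:c1].reshape(-1,3); col=D['im'][r0:r1,c0:c1].reshape(-1,3).astype(int)
    ok=np.isfinite(Q[:,0]); Q=Q[ok]; col=col[ok]
    print(n,np.histogram(Q[:,2],np.arange(-.01,.2,.01))[0])
    for lo,hi in((.036,.052),(.005,.018),(.052,.2),(.1,.2)):
        m=(Q[:,2]>lo)&(Q[:,2]<hi)&(col.mean(1)>(60 if hi<.1 else 0))
        if m.sum()<5: continue
        S=Q[m]; print(lo,hi,m.sum(),S.mean(0).round(4),cv2.minAreaRect((S[:,:2]*1000).astype(np.float32)))
    m=(Q[:,2]>.115)&(Q[:,2]<.2); print('handle top',np.median(Q[m],0),Q[m][:,2].max() if m.any() else 0)
s=[cv2.resize(load('scene0')['im'][170:310,205:355],None,fx=4,fy=4)]
cv2.imwrite('pics/crop.png',s[0][:,:,::-1])
E
```

```text
scene0 [ 748 8327 1948  616 1576 1089  344  262  231   48   12   13   20   16
   18   17   19   20    0    0]
0.036 0.052 2284 [0.5675 0.0208 0.0419] ((607.1416015625, 54.87647247314453), (306.49267578125, 192.53955078125), 17.34457778930664)
0.005 0.018 4146 [0.5607 0.0455 0.0095] ((582.1395874023438, 56.026611328125), (406.6175231933594, 376.54595947265625), 39.16341018676758)
0.052 0.2 951 [0.6065 0.0503 0.0754] ((625.6295776367188, -8.362518310546875), (205.75839233398438, 299.3858337402344), 62.668617248535156)
0.1 0.2 123 [0.5467 0.1196 0.1362] ((547.3245849609375, 119.86006164550781), (11.559706687927246, 12.41775131225586), 40.385597229003906)
handle top [0.54634941 0.11894028 0.14383358] 0.16588919213796946
side0 [ 485 3247 1616  384  753  764  242  120  105   13   16   17   22   23
   21   23   20   20    0    0]
0.036 0.052 1460 [0.5693 0.0249 0.0429] ((575.5840454101562, 14.338607788085938), (195.5439910888672, 214.37510681152344), 53.802677154541016)
0.005 0.018 3546 [0.5719 0.0442 0.0097] ((580.6240844726562, -2.02716064453125), (289.5885925292969, 405.48834228515625), 7.178201198577881)
0.052 0.2 560 [0.5525 0.0752 0.0839] ((565.9785766601562, 46.65495300292969), (223.5917510986328, 195.69825744628906), 21.186494827270508)
0.1 0.2 146 [0.5507 0.1304 0.1353] ((551.5101318359375, 128.70587158203125), (11.963197708129883, 14.092031478881836), 59.70524597167969)
handle top [0.55041897 0.13044276 0.14121107] 0.16666307303746394
```

View pics/crop.png

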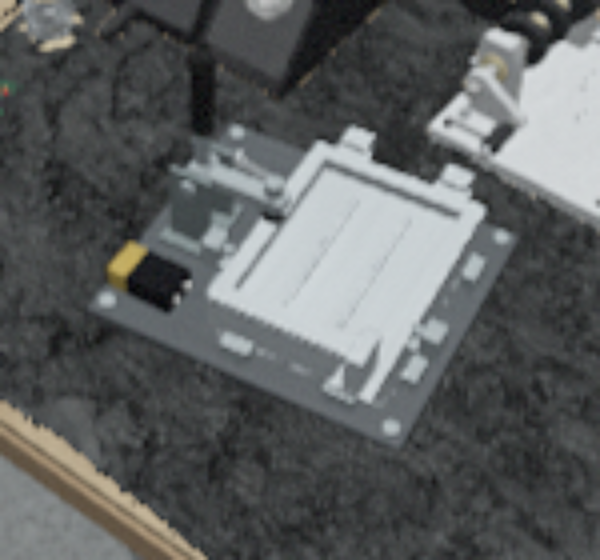

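The crop shows plate screws at (237,131), (505,236), (391,427) and (107,299). The lug is near (370,360), the catches are at (358,140) and (458,180), and the clamp pad is near (272,190).

```bash
python3 - <<'E'
from h import *
D=load('scene0');K,R,t=D['K'],D['R'],D['t']
def ray(u,v,z):
    d=R.T@np.linalg.solve(K,[u,v,1]);o=-R.T@t
    return o+d*(z-o[2])/d[2]
c=np.array([[237,131],[505,236],[391,427],[107,299]])
W=np.array([ray(205+a/4-.4,170+b/4-.4,.012) for a,b in c]); print(W.round(4))
fl,fr,nr,nl=W
print('sides',[np.linalg.norm(a-b).round(4) for a,b in((fl,fr),(fr,nr),(nr,nl),(nl,fl))])
ex=(fl+fr-nl-nr);yaw=np.arctan2(ex[1],ex[0]);ey=fl+nl-fr-nr;yaw2=np.arctan2(-ey[0],ey[1])
print('yaw',np.degrees([yaw,yaw2]),'centre',W.mean(0))
y=(yaw+yaw2)/2;Rz=np.array([[np.cos(y),-np.sin(y)],[np.sin(y),np.cos(y)]])
o=W.mean(0)[:2]-Rz@[0,.0275];print('origin',o,'handle',o+Rz@[0,.105],'lug',o+Rz@[-.085,-.047])
for n in('scene0','side0'):
    Q=pts(load(n)).reshape(-1,3);Q=Q[np.isfinite(Q[:,0])]
    L=(Q[:,:2]-o)@Rz
    for nm,bx,z in(('lug',(-.11,-.06,-.07,-.02),(.055,.09)),('catch',(.06,.11,-.06,.06),(.051,.065)),('handle',(-.03,.03,.07,.14),(.11,.16)),('rim',(-.08,.08,-.06,.06),(.042,.05))):
        m=(L[:,0]>bx[0])&(L[:,0]<bx[1])&(L[:,1]>bx[2])&(L[:,1]<bx[3])&(Q[:,2]>z[0])&(Q[:,2]<z[1])
        if m.sum(): print(n,nm,m.sum(),'local min/max/med',np.percentile(L[m],5,0).round(4),np.percentile(L[m],95,0).round(4),np.median(L[m],0).round(4),'z',np.percentile(Q[m,2],[5,50,95]).round(4))
E
```

```text
[[ 0.6323  0.1579  0.012 ]
 [ 0.6654 -0.0371  0.012 ]
 [ 0.4952 -0.063   0.012 ]
 [ 0.4638  0.1296  0.012 ]]
sides [np.float64(0.1978), np.float64(0.1723), np.float64(0.1951), np.float64(0.1708)]
yaw [9.0929556 9.4488815] centre [0.56417458 0.04685429 0.012     ]
origin [0.56860491 0.0197135 ] handle [0.55168911 0.12334195] lug [ 0.49228705 -0.04036631]
scene0 lug 89 local min/max/med [-0.0989 -0.0532] [-0.0763 -0.0422] [-0.091  -0.0489] z [0.0584 0.0734 0.0774]
scene0 catch 72 local min/max/med [ 0.0747 -0.0429] [0.0894 0.0415] [ 0.0804 -0.028 ] z [0.0515 0.0546 0.0567]
scene0 handle 90 local min/max/med [-0.0093  0.0973] [-0.     0.108] [-0.0064  0.1009] z [0.1121 0.1347 0.1562]
scene0 rim 807 local min/max/med [-0.0756 -0.0583] [0.0726 0.0569] [-0.0074 -0.0007] z [0.0433 0.0469 0.0493]
side0 lug 95 local min/max/med [-0.0961 -0.0491] [-0.0721 -0.0364] [-0.0852 -0.0407] z [0.0564 0.0691 0.078 ]
side0 catch 57 local min/max/med [ 0.0744 -0.039 ] [0.0904 0.0465] [ 0.0824 -0.012 ] z [0.0514 0.0554 0.0581]
side0 handle 109 local min/max/med [-0.0059  0.1095] [0.0061 0.1158] [-0.0008  0.1121] z [0.1123 0.135  0.1568]
side0 rim 444 local min/max/med [-0.072 -0.055] [0.0738 0.0585] [-0.0083 -0.0132] z [0.0428 0.0478 0.0496]
```

Fixture origin is about (0.569, 0.020), yaw +9.3°. The lug and handle agree with the given geometry. Next I move over the trays beside the handle, shut the gripper and turn to the fixture yaw.

Call:
{"name": "arm_command", "arguments": {"gripper": [255,255,255,255,255,255,255,255,255,255,255,255], "linear": [[-0.501,-0.39,0],[-0.501,-0.39,0],[-0.501,-0.39,0],[-0.501,-0.39,0],[-0.501,-0.39,0],[-0.501,-0.39,0],[-0.501,-0.39,0],[-0.501,-0.39,0],[-0.501,-0.39,0],[-0.501,-0.39,0],[-0.501,-0.39,0],[-0.501,-0.39,0]], "twist": [-28.6,-28.6,-28.6,-28.6,-28.6,-28.6,-28.6,-28.6,-28.6,-28.6,-28.6,-28.6]}}

```text
t: 1.3
eef_pos: [0.5401, 0.1078, 0.2423]
tcp_rot: [0.0, -0.081, 0.997, 0.0]
force: [1.0, 1.1, -0.0]
gripper_width: 0.0001
grip_force: 0.0
```

Call:
{"name": "arm_command", "arguments": {"gripper": [255,255,255,255,255,255], "linear": [[-0.014,-0.032,0],[-0.014,-0.032,0.02],[-0.014,-0.032,0.06],[-0.014,-0.032,0.1],[-0.014,-0.032,0.126],[-0.014,-0.032,0.126]], "twist": [0,0,0,0,0,0]}}

```text
t: 1.9
eef_pos: [0.5573, 0.0802, 0.1136]
tcp_rot: [-0.002, -0.081, 0.997, -0.0]
force: [0.5, 0.9, 1.0]
gripper_width: -0.0
grip_force: 0.0
```

Call:
{"name": "arm_command", "arguments": {"gripper": [255,255,255,255,255,255,255,255,255,255,255], "linear": [[0,0.012,0],[0,0.024,0],[0,0.036,0],[0,0.048,0],[0,0.06,0],[0,0.072,0],[0,0.084,0],[0,0.094,0],[0,0.104,0],[0,0.112,0],[0,0.112,0]], "twist": [0,0,0,0,0,0,0,0,0,0,0]}}

```text
t: 3.0
eef_pos: [0.54, 0.1924, 0.1162]
tcp_rot: [-0.0, -0.082, 0.997, 0.0]
force: [-1.0, 0.4, 0.4]
gripper_width: 0.0002
grip_force: 0.0
```

```bash
python3 - <<'E'
from h import *
grab('side','side1');grab('scene','scene1');o=np.array([.5686,.0197]);y=np.radians(9.3)
Rz=np.array([[np.cos(y),-np.sin(y)],[np.sin(y),np.cos(y)]])
for n in('scene1','side1'):
    D=load(n);Q=pts(D).reshape(-1,3);Q=Q[np.isfinite(Q[:,0])];L=(Q[:,:2]-o)@Rz
    for b in np.arange(.04,.24,.01):
        m=(abs(L[:,0])<.012)&(L[:,1]>b)&(L[:,1]<b+.01)&(Q[:,2]<.2)
        if m.any(): print(n,round(b,2),m.sum(),np.percentile(Q[m,2],[5,95]).round(3))
a=load('side1')['im'][130:260,200:330];b=load('scene1')['im'][150:280,200:330]
cv2.imwrite('pics/c1.png',cv2.resize(np.hstack([a,b]),None,fx=3,fy=3)[:,:,::-1])
E
```

```text
scene1 0.04 42 [0.035 0.048]
scene1 0.05 28 [0.045 0.051]
scene1 0.07 11 [0.009 0.014]
scene1 0.08 32 [0.01  0.118]
scene1 0.09 109 [0.015 0.122]
scene1 0.1 70 [0.021 0.122]
scene1 0.11 62 [0.067 0.2  ]
scene1 0.12 48 [0.012 0.199]
scene1 0.13 59 [0.007 0.195]
scene1 0.14 75 [-0.788  0.196]
scene1 0.15 121 [-0.792  0.187]
scene1 0.16 133 [-0.789  0.16 ]
scene1 0.17 134 [-0.79   0.191]
scene1 0.18 83 [-0.793  0.152]
scene1 0.19 78 [-0.791  0.167]
scene1 0.2 76 [-0.793  0.179]
scene1 0.21 89 [-0.792  0.196]
scene1 0.22 65 [-0.794  0.198]
scene1 0.23 44 [-0.791  0.197]
side1 0.05 6 [0.012 0.018]
side1 0.06 16 [0.013 0.028]
side1 0.07 5 [0.011 0.014]
side1 0.08 2 [0.011 0.014]
side1 0.09 5 [0.015 0.017]
side1 0.1 5 [0.016 0.018]
side1 0.11 7 [0.015 0.062]
side1 0.12 13 [0.012 0.07 ]
side1 0.13 44 [0.007 0.071]
side1 0.14 44 [0.002 0.074]
side1 0.15 44 [0.002 0.076]
side1 0.16 38 [0.001 0.077]
side1 0.17 55 [0.001 0.129]
side1 0.18 145 [0.003 0.141]
side1 0.19 65 [0.003 0.193]
side1 0.2 96 [0.004 0.197]
side1 0.21 47 [0.004 0.188]
side1 0.22 47 [0.005 0.184]
side1 0.23 83 [0.008 0.199]
```

View pics/c1.png

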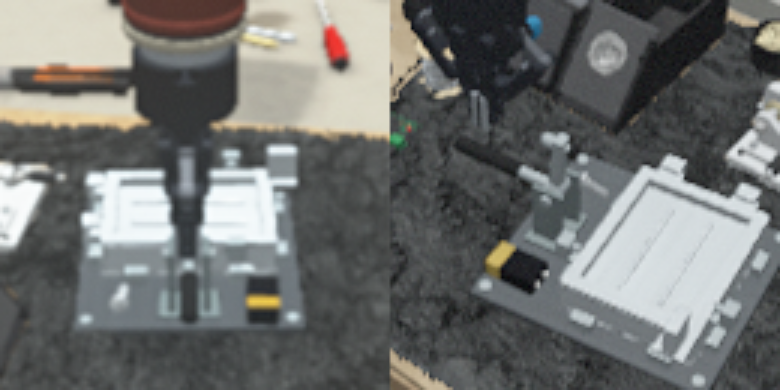

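The clamp is fully open: the arm stands upright (top z 0.122) and the handle is level towards +y. The trays look undisturbed, and the lug is at about (283,165) in the left half. Next I go above the lug.

Call:
{"name": "arm_command", "arguments": {"gripper": [255,255,120,120,120,120,120,120,120,120,120], "linear": [[0,0,-0.04],[0,0,-0.08],[0.02,-0.05,-0.084],[0.04,-0.1,-0.084],[0.06,-0.15,-0.084],[0.08,-0.2,-0.084],[0.086,-0.221,-0.084],[0.086,-0.221,-0.06],[0.086,-0.221,-0.04],[0.086,-0.221,-0.034],[0.086,-0.221,-0.034]], "twist": [0,0,0,0,0,0,0,0,0,0,0]}}

```text
t: 4.2
eef_pos: [0.4907, -0.0415, 0.1498]
tcp_rot: [-0.001, -0.081, 0.997, -0.0]
force: [-0.2, -0.0, 1.2]
gripper_width: 0.0451
grip_force: 0.0
```

```bash
python3 - <<'E'
from h import *
s=observe();print(s['eef_pos'],s['tcp_rot'],s['gripper_width'])
im,d,ci=grab('wrist','wrist2');Q=pts(load('wrist2')).reshape(-1,3)
w,x,y,z=s['tcp_rot']
from scipy.spatial.transform import Rotation as Ro
R=Ro.from_quat([x,y,z,w]).as_matrix();L=(Q-s['eef_pos'])@R
for n,zr in(('lugtop',(.070,.079)),('rim',(.043,.049))):
    m=(Q[:,2]>zr[0])&(Q[:,2]<zr[1])&(abs(L[:,0])<(.04 if n=='lugtop' else .2))&(abs(L[:,1])<(.03 if n=='lugtop' else .2))
    if m.any():print(n,m.sum(),'tool frame',np.percentile(L[m],[2,50,98],axis=0).round(4).tolist(),'world',np.median(Q[m],0).round(4), cv2.minAreaRect((L[m][:,:2]*1000).astype(np.float32)))
E
```

```text
[ 0.49065264 -0.04149621  0.14984176] [-8.08917127e-04 -8.07733697e-02  9.96732150e-01 -1.70675354e-04] 0.04507657481140969
lugtop 595 tool frame [[-0.013, -0.0039, 0.0748], [-0.0003, 0.0017, 0.0762], [0.0116, 0.0074, 0.0785]] world [ 0.4905 -0.0398  0.0736] ((-0.9068088531494141, 1.794316291809082), (26.07646942138672, 11.459162712097168), 0.2095319926738739)
rim 5364 tool frame [[-0.143, -0.0111, 0.1022], [-0.0317, 0.0327, 0.1049], [0.0088, 0.143, 0.1063]] world [ 0.5116 -0.0064  0.0448] ((-76.5693130493164, 63.111793518066406), (147.65414428710938, 200.46514892578125), 13.830780982971191)
```

View pics/wrist2.png

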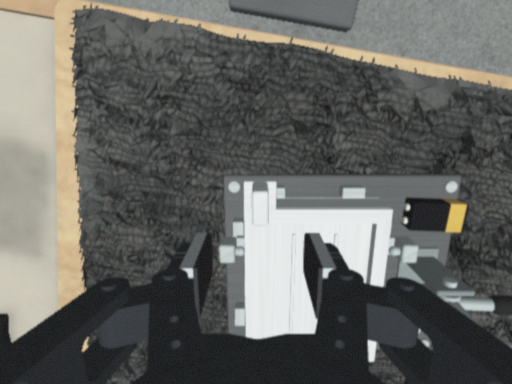

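The wrist view shows the lug at (260,207) between the fingers' lines. In the tool frame its centre is (-1, +2) mm, its size 26×11.5 mm and its top z 0.074, all matching. I descend and close gently.

Call:
{"name": "arm_command", "arguments": {"gripper": [120,120,120,120,190,210,223,223,223,223,223,223], "linear": [[-0.001,0.002,0.03],[-0.001,0.002,0.06],[-0.001,0.002,0.08],[-0.001,0.002,0.085],[-0.001,0.002,0.085],[-0.001,0.002,0.085],[-0.001,0.002,0.085],[-0.001,0.002,0.085],[-0.001,0.002,0.085],[-0.001,0.002,0.085],[-0.001,0.002,0.085],[-0.001,0.002,0.085]], "twist": [0,0,0,0,0,0,0,0,0,0,0,0]}}

```text
t: 5.45
eef_pos: [0.493, -0.039, 0.0668]
tcp_rot: [0.001, -0.081, 0.997, 0.0]
force: [-1.0, -0.4, 6.6]
gripper_width: 0.0118
grip_force: 29.7
```

Call:
{"name": "arm_command", "arguments": {"gripper": [223,223,223,223,223,223,223,223,223,223,223,223], "linear": [[-0.0005,0,-0.003],[-0.001,0,-0.006],[-0.0015,0,-0.009],[-0.0025,0,-0.013],[-0.0034,0,-0.0174],[-0.0045,0,-0.022],[-0.0058,0,-0.026],[-0.0072,0,-0.03],[-0.0087,0,-0.0344],[-0.0103,0,-0.0385],[-0.0119,0,-0.0427],[-0.0119,0,-0.0427]], "twist": [0,0,0,0,0,0,0,0,0,0,0,0]}}

```text
t: 6.65
eef_pos: [0.5042, -0.0369, 0.1086]
tcp_rot: [0.0, -0.081, 0.997, 0.0]
force: [-0.2, -0.2, -1.6]
gripper_width: 0.0111
grip_force: 28.4
```

```bash
cat >> h.py <<'E'
o=np.array([.5686,.0197]);_y=np.radians(9.3)
Rz=np.array([[np.cos(_y),-np.sin(_y)],[np.sin(_y),np.cos(_y)]])
def strip(tag,y0,y1,x0=-.15,x1=.12,zmax=.2,step=.02,zmin=.02):
    Q=pts(load(tag)).reshape(-1,3);Q=Q[np.isfinite(Q[:,0])];L=(Q[:,:2]-o)@Rz
    out=[]
    for b in np.arange(x0,x1,step):
        m=(L[:,1]>y0)&(L[:,1]<y1)&(L[:,0]>b)&(L[:,0]<b+step)&(Q[:,2]<zmax)&(Q[:,2]>zmin)
        if m.sum()>3: out.append((round(b*1000),*(1000*np.percentile(Q[m,2],[50,95])).round().astype(int)))
    print(tag,out)
E
python3 - <<'E'
from h import *
s=observe();print(s['force'],s['torque'],s['grip_force'])
grab('side','side3');grab('scene','scene3')
for t in('side3','scene3'):
    strip(t,.05,.06);strip(t,-.02,.03)
a=load('side3')['im'][130:260,200:330];b=load('scene3')['im'][170:300,210:340]
cv2.imwrite('pics/c3.png',cv2.resize(np.hstack([a,b]),None,fx=3,fy=3)[:,:,::-1])
E
```

```text
[-0.18151783 -0.21446539 -1.59366457] [-0.06286711  0.24739102 -0.0016691 ] 28.422854840755463
side3 [(-90, np.int64(44), np.int64(85)), (-70, np.int64(74), np.int64(87)), (-50, np.int64(71), np.int64(82)), (-30, np.int64(64), np.int64(77)), (-10, np.int64(64), np.int64(72)), (10, np.int64(55), np.int64(66)), (30, np.int64(48), np.int64(61)), (50, np.int64(44), np.int64(56)), (70, np.int64(41), np.int64(53))]
side3 [(-90, np.int64(169), np.int64(197)), (-70, np.int64(89), np.int64(197)), (-50, np.int64(70), np.int64(74)), (-30, np.int64(65), np.int64(69)), (-10, np.int64(61), np.int64(64)), (10, np.int64(55), np.int64(59)), (30, np.int64(50), np.int64(54)), (50, np.int64(47), np.int64(54)), (70, np.int64(52), np.int64(55))]
scene3 [(-90, np.int64(38), np.int64(86)), (-70, np.int64(44), np.int64(86)), (-50, np.int64(76), np.int64(80)), (-30, np.int64(74), np.int64(76)), (-10, np.int64(69), np.int64(71))]
scene3 [(-90, np.int64(153), np.int64(196)), (-70, np.int64(84), np.int64(194)), (-50, np.int64(67), np.int64(71)), (-30, np.int64(64), np.int64(67)), (-10, np.int64(60), np.int64(60)), (10, np.int64(55), np.int64(56))]
```

View pics/c3.png

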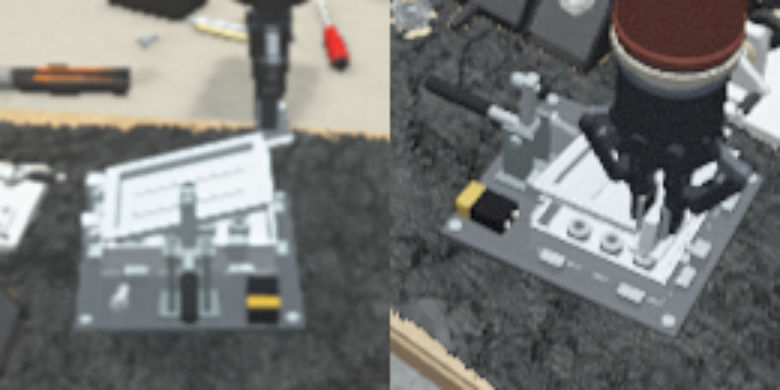

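The left (side) crop shows the top tray tipped about 15°, hinged at its far edge with the lower tray seated. The lug is held at about (270,140). In the scene crop the parts in the lower tray are visible. The peel is working. I tip a little further, draw out towards −x, then lift.

Call:
{"name": "arm_command", "arguments": {"gripper": [223,223,223,223,223,223,223,223,223,223,223,223], "linear": [[-0.0018,0,-0.004],[-0.0035,0,-0.008],[-0.001,0,-0.008],[0.0015,0,-0.008],[0.004,0,-0.008],[0.0065,0,-0.008],[0.009,0,-0.008],[0.0115,0,-0.008],[0.014,0,-0.008],[0.0165,0,-0.008],[0.0165,0,-0.012],[0.0165,0,-0.016]], "twist": [0,0,0,0,0,0,0,0,0,0,0,0]}}

```text
t: 7.95
eef_pos: [0.4873, -0.0397, 0.1244]
tcp_rot: [-0.0, -0.081, 0.997, -0.0]
force: [0.6, -0.1, -0.9]
gripper_width: 0.0112
grip_force: 28.5
```

Call:
{"name": "arm_command", "arguments": {"gripper": [223,223,223,223,223,223], "linear": [[0,0,-0.006],[0,0,-0.012],[0,0,-0.018],[0,0,-0.024],[0,0,-0.03],[0,0,-0.03]], "twist": [0,0,0,0,0,0]}}

```text
t: 8.55
eef_pos: [0.4879, -0.0397, 0.155]
tcp_rot: [0.001, -0.081, 0.997, 0.0]
force: [-0.1, -0.0, -0.7]
gripper_width: 0.0114
grip_force: 28.5
```

```bash
python3 - <<'E'
from h import *
s=observe();print(s['eef_pos'],s['force'],s['torque'],s['grip_force'])
grab('side','side4');grab('scene','scene4')
for t in('side4','scene4'):
    strip(t,.05,.06);strip(t,-.02,.03)
a=load('side4')['im'][120:250,200:330];b=load('scene4')['im'][170:300,210:340]
cv2.imwrite('pics/c4.png',cv2.resize(np.hstack([a,b]),None,fx=3,fy=3)[:,:,::-1])
E
```

```text
[ 0.4879088  -0.0396875   0.15498867] [-0.12826754 -0.03662986 -0.7287495 ] [-0.03010692  0.01534606 -0.02507841] 28.474103808403015
side4 [(-90, np.int64(122), np.int64(133)), (-70, np.int64(112), np.int64(128)), (-50, np.int64(108), np.int64(121)), (-30, np.int64(102), np.int64(116)), (-10, np.int64(104), np.int64(110)), (10, np.int64(93), np.int64(103)), (30, np.int64(82), np.int64(97)), (50, np.int64(38), np.int64(91)), (70, np.int64(44), np.int64(45))]
side4 [(-110, np.int64(199), np.int64(200)), (-90, np.int64(121), np.int64(196)), (-70, np.int64(115), np.int64(119)), (-50, np.int64(108), np.int64(113)), (-30, np.int64(101), np.int64(106)), (-10, np.int64(97), np.int64(102)), (10, np.int64(89), np.int64(94)), (30, np.int64(85), np.int64(93)), (50, np.int64(90), np.int64(93)), (70, np.int64(42), np.int64(46))]
scene4 [(-90, np.int64(81), np.int64(132)), (-70, np.int64(45), np.int64(126)), (-50, np.int64(42), np.int64(119)), (-30, np.int64(109), np.int64(114)), (-10, np.int64(107), np.int64(108))]
scene4 [(-110, np.int64(192), np.int64(199)), (-90, np.int64(43), np.int64(132)), (-70, np.int64(112), np.int64(116)), (-50, np.int64(105), np.int64(110)), (-30, np.int64(28), np.int64(104)), (-10, np.int64(94), np.int64(97))]
```

View pics/c4.png

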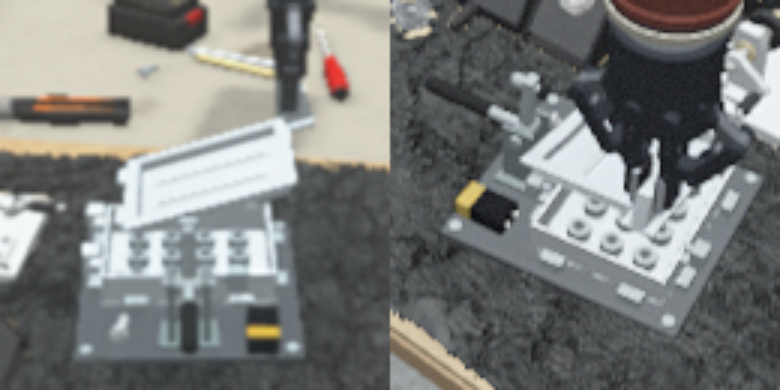

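The top tray is free and held about 16.7° nose-down; its slope is steady in both views. The lower tray is seated. I'll level it by resting the far edge lightly on the solid tops of the catches and lowering the lug.

Call:
{"name": "arm_command", "arguments": {"gripper": [223,223,223,223,223,223,223,223,223,223], "linear": [[-0.01,0,0],[-0.02,0,0.005],[-0.02,0,0.015],[-0.02,0,0.024],[-0.02,0,0.029],[-0.0185,0,0.033],[-0.017,0,0.037],[-0.0155,0,0.041],[-0.015,0,0.0423],[-0.015,0,0.0423]], "twist": [0,0,0,0,0,0,0,0,0,0]}}

```text
t: 9.65
eef_pos: [0.5021, -0.0373, 0.1117]
tcp_rot: [0.0, -0.081, 0.997, 0.0]
force: [-1.1, -0.5, 0.5]
gripper_width: 0.0113
grip_force: 28.7
```

Call:
{"name": "arm_command", "arguments": {"gripper": [223,223,223,223,223,223,223,223,223], "linear": [[0.0015,0,0.0045],[0.003,0,0.009],[0.0045,0,0.014],[0.0057,0,0.0185],[0.0068,0,0.0225],[0.0075,0,0.026],[0.0078,0,0.0275],[0.0078,0,0.0275],[0.0078,0,0.0275]], "twist": [0,0,0,0,0,0,0,0,0]}}

```text
t: 10.55
eef_pos: [0.4943, -0.0386, 0.0842]
tcp_rot: [-0.0, -0.081, 0.997, -0.0]
force: [-0.8, -0.2, -0.4]
gripper_width: 0.0114
grip_force: 28.8
```

```bash
python3 - <<'E'
from h import *
s=observe();print(s['eef_pos'],s['force'],s['torque'],s['grip_force'])
grab('side','side5')
strip('side5',.05,.06);strip('side5',-.02,.03)
E
```

```text
[ 0.49430468 -0.03856467  0.0841984 ] [-0.84260993 -0.17733954 -0.44197762] [0.04483678 0.0250373  0.09307362] 28.752556443214417
side5 [(-90, np.int64(42), np.int64(65)), (-70, np.int64(53), np.int64(65)), (-50, np.int64(59), np.int64(66)), (-30, np.int64(53), np.int64(64)), (-10, np.int64(55), np.int64(63)), (10, np.int64(58), np.int64(63)), (30, np.int64(52), np.int64(62)), (50, np.int64(49), np.int64(62)), (70, np.int64(42), np.int64(62))]
side5 [(-110, np.int64(168), np.int64(196)), (-90, np.int64(168), np.int64(196)), (-70, np.int64(56), np.int64(162)), (-50, np.int64(54), np.int64(57)), (-30, np.int64(53), np.int64(56)), (-10, np.int64(52), np.int64(57)), (10, np.int64(52), np.int64(55)), (30, np.int64(51), np.int64(54)), (50, np.int64(52), np.int64(63)), (70, np.int64(60), np.int64(62))]
```

Level to about 2°. I firm the grip and lift slowly.

Call:
{"name": "arm_command", "arguments": {"gripper": [240,240,240,240,240,240,240,240,240,240,240,240], "linear": [[0,0,0],[0,0,0],[0,0,0],[0,0,-0.005],[0,0,-0.015],[0,0,-0.03],[0,0,-0.05],[0,0,-0.07],[0,0,-0.09],[0,0,-0.11],[0,0,-0.13],[0,0,-0.145]], "twist": [0,0,0,0,0,0,0,0,0,0,0,0]}}

```text
t: 11.8
eef_pos: [0.4947, -0.0388, 0.2314]
tcp_rot: [0.001, -0.081, 0.997, 0.0]
force: [0.2, -0.2, -1.1]
gripper_width: 0.011
grip_force: 60.9
```

Call:
{"name": "arm_command", "arguments": {"gripper": [240,240,240,240,240,240,240,240,240,240], "linear": [[0,0,-0.005],[0,0,-0.01],[0,0,-0.01],[0,0,-0.01],[0,0,-0.01],[0,0,-0.01],[0,0,-0.01],[0,0,-0.01],[0,0,-0.01],[0,0,-0.01]], "twist": [0,0,0,0,0,0,0,0,0,0]}}

```text
t: 12.8
eef_pos: [0.4945, -0.0386, 0.2392]
tcp_rot: [-0.0, -0.081, 0.997, -0.0]
force: [-0.6, -0.7, -0.8]
gripper_width: 0.0106
grip_force: 61.0
```

```bash
python3 - <<'E'
from h import *
s=observe();print(s['t'],s['eef_pos'],s['force'],s['torque'],s['grip_force'])
grab('side','side6');grab('scene','scene6')
for t in('side6','scene6'): strip(t,.05,.058,zmax=.28,zmin=.15);strip(t,-.02,.03,zmax=.28,zmin=.15);strip(t,-.06,.06,zmax=.06)
a=load('side6')['im'][110:250,200:330];b=load('scene6')['im'][160:300,210:340]
cv2.imwrite('pics/c6.png',cv2.resize(np.hstack([a,b]),None,fx=3,fy=3)[:,:,::-1])
E
```

```text
12.8 [ 0.49446402 -0.03856774  0.23922978] [-0.64743153 -0.6663383  -0.82760984] [-0.05736836  0.02882725  0.0117917 ] 60.952792167663574
side6 [(-90, np.int64(220), np.int64(221)), (-70, np.int64(211), np.int64(220)), (-50, np.int64(209), np.int64(219)), (-30, np.int64(209), np.int64(218)), (-10, np.int64(208), np.int64(218)), (10, np.int64(207), np.int64(217)), (30, np.int64(206), np.int64(216)), (50, np.int64(206), np.int64(215)), (70, np.int64(214), np.int64(215))]
side6 [(-110, np.int64(278), np.int64(280)), (-90, np.int64(221), np.int64(280)), (-70, np.int64(210), np.int64(221)), (-50, np.int64(209), np.int64(211)), (-30, np.int64(208), np.int64(210)), (-10, np.int64(207), np.int64(210)), (10, np.int64(206), np.int64(209)), (30, np.int64(206), np.int64(208)), (50, np.int64(206), np.int64(215)), (70, np.int64(214), np.int64(215))]
side6 [(-90, np.int64(34), np.int64(46)), (-70, np.int64(31), np.int64(45)), (-50, np.int64(28), np.int64(44)), (-30, np.int64(28), np.int64(44)), (-10, np.int64(32), np.int64(44)), (10, np.int64(29), np.int64(43)), (30, np.int64(29), np.int64(43)), (5
[... 212 characters left out ...]
9)), (-50, np.int64(217), np.int64(219)), (-30, np.int64(217), np.int64(218)), (-10, np.int64(215), np.int64(218))]
scene6 [(-110, np.int64(276), np.int64(278)), (-90, np.int64(217), np.int64(220)), (-70, np.int64(216), np.int64(219)), (-50, np.int64(207), np.int64(209)), (-30, np.int64(207), np.int64(208)), (-10, np.int64(206), np.int64(210))]
scene6 [(-90, np.int64(32), np.int64(44)), (-70, np.int64(28), np.int64(44)), (-50, np.int64(28), np.int64(43)), (-30, np.int64(27), np.int64(43)), (-10, np.int64(28), np.int64(44)), (10, np.int64(28), np.int64(43)), (30, np.int64(27), np.int64(43)), (50, np.int64(32), np.int64(44)), (70, np.int64(40), np.int64(56)), (110, np.int64(55), np.int64(59))]
```

View pics/c6.png

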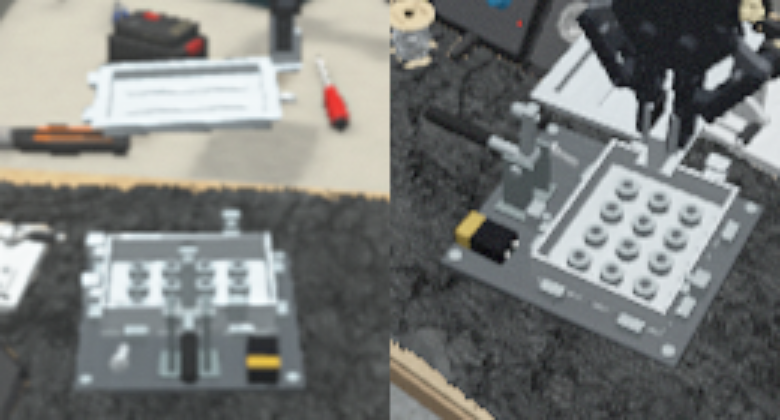

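The top tray is held level to about 2° with its rim at z≈0.215, roughly 15 cm above the lower tray. The lower tray is in the nest with its rim at z 0.043, the clamp is open, and the battery and bolt are in place. I hand it in.

```bash
python3 -c "
from bench import *
print(close_job())"
```

```text
the job is handed in; nothing more can be done
None
```

Job handed in at about 13 s: the clamp is open and the top tray was peeled lug-corner first (its far edge then rested briefly on the lower tray's catches to level it) and is held still, level to about 2°, roughly 15 cm above the lower tray, which stayed seated in the nest.

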